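Shut and lock the filler's dosing-air valve

ROBOT

A 6-joint arm with a two-finger parallel gripper is mounted at the origin on the work surface. World frame = base frame: x ahead of the robot, y to its left, z up, the work surface at z = 0. Lengths are in mm, angles in rad, forces in N, time in s.
With the tool pointing down it reaches from about 350 to 725 mm from the base axis. Payload 4.3 kg.
Tool frame: the origin (TCP) lies at the very end of the fingers, on their centre line; the grasp point (between the pads) lies 19 mm behind it; z points along the fingers, y is the line along which they close (so a half turn about z gives the same grasp; the last joint's range is limited). The gripper opens to 85 mm and grips with 20 to 120 N. Pads are 22 mm wide; open, the fingers measure 114 mm over their backs; the gripper's body (76 mm by 85 mm) begins 54 mm behind the grasp point. The pads swing forward as they close: fully open they stand 13 mm farther back than shut.
Start: joints at [1.014, 0.377, 0.081, 1.274, 0, 1.46], TCP at [248.459, 518.589, 231.329] pointing down, gripper open.
Joint ranges: [-2.72, 2.72], [-0.84, 1.66], [-1.02, 1.22], [-1.77, 2.12], [-1.37, 1.28], [-3.14, 3.14]. Speed limits (rad/s): [2.57, 2.57, 3.14, 3.14, 3.14, 3.14].

INTERFACE

Orientations are given as [roll, pitch, yaw] about the fixed x, y, z axes, in that order (R = Rz(yaw) Ry(pitch) Rx(roll)).
In Python, from plant import read_state, read_camera, camera_info, finish_job gives the robot as it stands.
- The arm moves only by the tool step_arm, never from a script. Its argument "targets" is a list of rows, each an object of numbers: "hand": the closure, from 0 (fully open) to 1 (shut); "x", "y", "z": the shift along the tool's x, y, z scaled (see below); "spin": the turn about the tool's z scaled (see below). A call has exactly 8 rows; each row is the pose to reach, as a shift and turn from the pose commanded when the call began, along the tool's axes at that moment; what a row does not reach only later rows make up. The controller multiplies each number of a shift by 150 mm and each number of a turn by 45 degrees. A row lasts 1/12 s, in which the tool goes at most 41.7 mm and 7.16 degrees, less where a joint would pass 70% of its speed; a pose out of reach is approached as far as the arm can. A call with a number of a shift or a turn outside -1 to 1 is refused whole. A call with a gripper value outside its range is refused whole. The fingers move at their own pace and stop on an object; "grip_force" is the grip in N (left out, the last holds). Time passes only in rows, so rows that repeat a pose let the fingers close, or fill a call up. It gives the time, the measured TCP pose, the force, the opening and the grip force at its end, in the units of the state.
- read_state(): the state, without advancing time (a new reading comes with each control period).
- read_camera(name): name is "scene" or "top" or "wrist"; returns the picture (400x640x3 uint8, blue, green, red); there is no depth.
- camera_info(name): a dict with "mtx" (3x3 intrinsics, pixels), "k1" (the pictures are not rectified: a ray, as slopes to the right and down, at radius r is drawn at 1 + k1 r^2 times it, then the intrinsics apply), "rvec" (rotation vector, rad) and "tvec" (3), from world to camera coordinates, as OpenCV has them; the wrist camera has in their place "tool_from_camera" (4x4, takes a point from camera to tool coordinates, whose origin is the TCP and whose axes are the flange's). Camera axes: x right, y down, z forward; pixel columns grow to the right and rows downward; lengths in mm; the calibration is good to about 2 mm. A picture is of the moment at which its call begins: read the wrist's pose just before it. camera_info takes no time and is no camera call.
- finish_job(): hands the job in; it is judged then, once.
The state is a dict: "t": time; "q": joint angles; "qd": joint speeds; "joint_torque": joint torques, N m; "tool_pos": TCP position; "eef_rot": TCP orientation; "force": force on the tool from outside, world axes, zero at the start; "wrist_torque": the same for the moment, N m; "opening": finger opening in mm; "grasp_force": force on a finger pad.
Only numpy, scipy, OpenCV 4.12 (cv2) and the standard library are available. Lean on these libraries where they do the work, as an engineer would, in place of code of your own. Each camera call takes 0.05 s, during which the arm holds its last target. There are 200 camera calls.

TASK

Shut off the filler's dosing air at the steel block with the two concentric controls: turn the winged knob clockwise until you feel it land on its seat and it is snug, keeping the wide ring under it still, and let go of it. Then turn the wide lock ring clockwise until it is snug too, leaving the knob snug on its seat, and let go. Overtighten neither, and leave everything else on the table where it is.

Things in the scene. Friction and masses are not known exactly. Their poses are not given: they have to be found in the camera images.
- air_block: the steel valve block, fixed to the table, 110 x 110 mm, 55 mm tall; origin at the centre of its underside, z up. Both controls turn about the vertical axis through its origin, on its top face.
- wing_knob: inner control: black winged knob, a bar 40 mm long (its x), 12 mm thick (its y), 22 mm tall, 26 to 48 mm above the block's top face, over the ring. Origin on the axis at the level of that face (55 mm above the table), turns with the knob, z up. Drag 0.15 N m while turning (at standstill anything up to that, either way). Clockwise (from above) it meets its seat 0.25 to 1.25 rad from its start: differs each time, to be felt, see knob_seat.
- lock_ring: outer control: round knurled aluminium ring, 62 mm across, 2 to 20 mm above the block's top face, below and concentric with the knob; they turn independently. Origin on the axis at the level of that face (55 mm above the table), turns with the ring, z up. Drag 0.15 N m while turning (at standstill anything up to that, either way). Clockwise (from above) it meets its seat 0.25 to 1.25 rad from its start: differs each time, to be felt, see ring_seat.
- ring_mark (a point): a point on the ring's upper edge at its engraved line, 30 mm from the axis, 20 mm above the block's top face; turns with the ring
- knob_seat: the knob's springy seat, hidden in the block; this frame is fixed in the block, on the axis 28 mm below its top face, and does not tell the seat's angle. From contact on, the torque rises above the drag by 1.0 N m per rad. Snug: 0.06 N m or more above the drag (aim for 0.16); over 0.32 ruins it. Let go, it stays, or springs back to 0.15 if above. 1 N on the seat is 0.02 N m.
- ring_seat: the ring's springy seat, hidden in the block; this frame is fixed in the block, on the axis 45 mm below its top face, and does not tell the seat's angle. From contact on, the torque rises above the drag by 1.0 N m per rad. Snug: 0.06 N m or more above the drag (aim for 0.16); over 0.32 ruins it. Let go, it stays, or springs back to 0.15 if above. 1 N on the seat is 0.02 N m.
- regulator: bystander: another block, aluminium, 70 x 70 x 45 mm with a single plain round knob 40 mm across, top 77 mm above the table; fixed, not to be used; origin at the centre of its underside
- jar_a: bystander: white cream jar, 58 mm across, 55 mm tall; origin at the centre of its underside
- jar_b: bystander: cream jar, 58 mm across, 55 mm tall; origin at the centre of its underside
- jar_c: bystander: cream jar, 58 mm across, 55 mm tall; origin at the centre of its underside
- beaker: bystander: glass beaker, 68 mm across, 90 mm tall; origin at the centre of its underside
- bowl: bystander: steel mixing bowl, 200 mm across, 75 mm tall; origin at the centre of its underside
- wrench: bystander: steel wrench, 180 mm long, lying flat; origin at the centre of its underside

How it is judged (in metres and radians):
On the way, in this order (a step that is already met when the one before it is completed fails the run):
1. the knob is snug on its seat and let go, and the ring has not been turned (its mark has moved under 3 mm, 0.1 rad) (contact force between wing_knob and knob_seat between 3 and 10 N and contact force between wing_knob and the fingers below 0.3 N and distance of ring_mark from where it was at the start of the episode below 0.003 m), for 0.3 s.
2. the ring is snug on its seat with the knob still snug (contact force between wing_knob and knob_seat between 3 and 10 N and contact force between lock_ring and ring_seat between 3 and 10 N), for 0.2 s.
At the end, for the whole second after the job is handed in: both controls released and at rest, the knob pressing on its seat with 3 to 10 N (0.06 to 0.20 N m) and the ring on its own seat with 3 to 10 N (all of step 2 and contact force between each of wing_knob, lock_ring and the fingers below 0.3 N and angular speed of each of wing_knob, lock_ring below 0.05 rad/s); the robot touches nothing.
It fails at once if the knob's seat loaded over 16 N (overtightened, 0.32 N m) (contact force between wing_knob and knob_seat above 16 N).
It fails at once if the ring's seat loaded over 16 N (overtightened, 0.32 N m) (contact force between lock_ring and ring_seat above 16 N).
It fails at once if a bystander moved by more than 20 mm (distance of any of jar_a, jar_b, jar_c, beaker, bowl, wrench from where it was at the start of the episode above 0.02 m).
It also fails if it takes over 64 s, if anything falls off the work surface, if the arm or the gripper's body presses on something with over 40 N, if the wrist force passes 120 N, or if a joint passes its speed limit or range.

## Working session

There is one attempt and no reset: what is moved stays moved. The work goes in short steps, Python scripts to look and compute and a tool call to move; the robot and the scene stay as the last step left them, time stands still between calls to the robot, and variables do not carry over. Pictures are saved under pics/ and viewed, at most 10 in all, crops included, and the job is handed in when it is done.

Besides the shell and the picture viewer there is one more tool, called after "Request:" as name([rows], argument=value, ...), one row to a line, values as JSON. step_arm: Moves the arm, as the interface text tells. Shifts and turns lie within -1 to 1; 1 stands for 150 mm of shift or 45 degrees of turn. Its arguments: {"type":"object","properties":{"targets":{"type":"array"},"grip_force":{"type":"number"}},"required":["targets"]}

```bash
mkdir -p pics; python3 - <<'E'
from plant import *
import cv2
print(read_state())
for n in("scene","top"):
    cv2.imwrite(f"pics/{n}0.png",read_camera(n)); print(camera_info(n))
print(camera_info("wrist"))
E
```

```text
{'t': 0.0, 'q': array([ 1.01367442e+00,  3.78093384e-01,  7.96448991e-02,  1.27441576e+00,
       -3.68590617e-05,  1.46051646e+00]), 'qd': array([ 0.00075765,  0.00134108,  0.00082159,  0.00087858,  0.00024313,
       -0.00070626]), 'joint_torque': array([ 1.91024184e-03, -4.63605630e+01,  2.69874179e+01,  2.08355323e-02,
        4.63415120e-05, -1.94748196e-05]), 'tool_pos': array([248.1141144 , 517.98632106, 230.35093918]), 'eef_rot': array([-3.13953324e+00, -1.90952325e-04,  2.69475046e+00]), 'force': array([ 0.75844087,  0.24168178, -0.27148391]), 'wrist_torque': array([ 0.01969421, -0.031245  , -0.02859486]), 'grasp_force': 0.0, 'opening': 85.31341089725748}
{'mtx': array([[444.81416299,   0.        , 320.54958366],
       [  0.        , 444.81416299, 203.60991932],
       [  0.        ,   0.        ,   1.        ]]), 'k1': 0.03191613114759027, 'rvec': array([ 0.88582629,  2.5751313 , -0.9826209 ]), 'tvec': array([ 442.97409187, -226.15518195, 1533.70603266])}
{'mtx': array([[387.17355548,   0.        , 324.49421565],
       [  0.        , 387.17355548, 205.63007533],
       [  0.        ,   0.        ,   1.        ]]), 'k1': -0.0351180333769849, 'rvec': array([ 2.18110342, -2.18276579,  0.07427662]), 'tvec': array([   3.2248866 ,  564.06901311, 1207.23123965])}
{'mtx': array([[314.15473988,   0.        , 315.88753569],
       [  0.        , 314.15473988, 192.48873779],
       [  0.        ,   0.        ,   1.        ]]), 'k1': -0.04953831854507344, 'tool_from_camera': array([[ 4.04090208e-04, -9.46795875e-01, -3.21834443e-01,
         8.25155543e+01],
       [ 9.99998949e-01,  8.30707617e-04, -1.18825306e-03,
        -3.38796289e-01],
       [ 1.39238342e-03, -3.21833624e-01,  9.46795215e-01,
        -1.42390588e+02],
       [ 0.00000000e+00,  0.00000000e+00,  0.00000000e+00,
         1.00000000e+00]])}
```

View pics/top0.png

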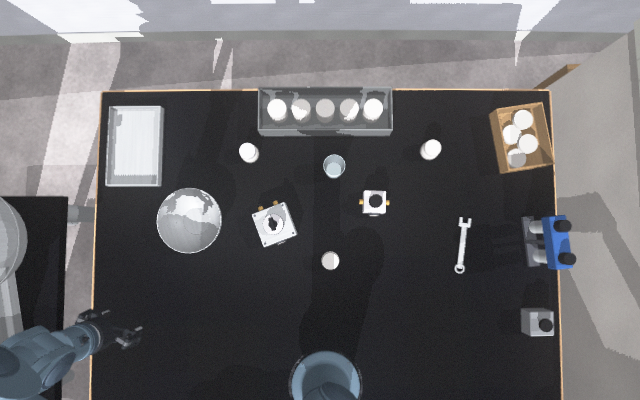

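View pics/scene0.png

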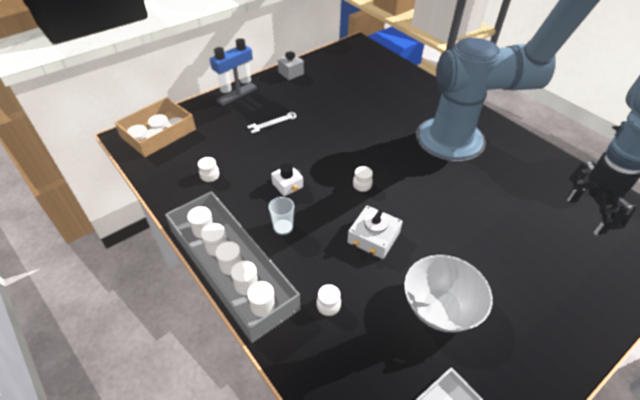

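The top view shows the steel block at about (275,224) with the knob at (273,224), the bowl at (189,220), a jar at (330,261), the beaker at (334,166) and the regulator at (375,202). Next I'll take the coarse position and an enlarged crop.

```bash
cat > h.py <<'E'
from plant import *
import cv2, numpy as np
from scipy.spatial.transform import Rotation as Ro
def cam(n,st=None):
    c=camera_info(n)
    if n=="wrist":
        T=np.eye(4);T[:3,:3]=Ro.from_euler('xyz',st["eef_rot"]).as_matrix();T[:3,3]=st["tool_pos"]
        T=T@c["tool_from_camera"]; return c,T[:3,:3],T[:3,3]
    R=cv2.Rodrigues(c["rvec"])[0]; return c,R.T,-R.T@c["tvec"]
def pix2z(n,uv,z,st=None):
    c,R,o=cam(n,st)
    p=cv2.undistortPoints(np.array([[uv]],float),c["mtx"],np.array([c["k1"],0,0,0]))[0,0]
    d=R@np.array([*p,1]); return o+d*(z-o[2])/d[2]
def proj(n,P,st=None):
    c,R,o=cam(n,st); rv=cv2.Rodrigues(R.T)[0]
    return cv2.projectPoints(np.atleast_2d(np.array(P,float)),rv,-R.T@o,c["mtx"],np.array([c["k1"],0,0,0]))[0][:,0]
E
python3 - <<'E'
from h import *
a=cv2.imread("pics/top0.png")[190:260,240:310]
b=cv2.imread("pics/scene0.png")[200:260,340:410]
cv2.imwrite("pics/c0.png",np.hstack([cv2.resize(a,(490,490),interpolation=2),cv2.resize(b,(300,490),interpolation=2)][:1]))
print(pix2z("top",(274,224),90),pix2z("top",(330,260),55),pix2z("top",(189,220),75),pix2z("scene",(377,216),103))
E
```

```text
[504.16223303 153.21919707  90.        ] [395.12504082 -14.08164969  55.        ] [516.6746413  414.54280063  75.        ] [508.43444073 164.5323591  103.        ]
```

View pics/c0.png

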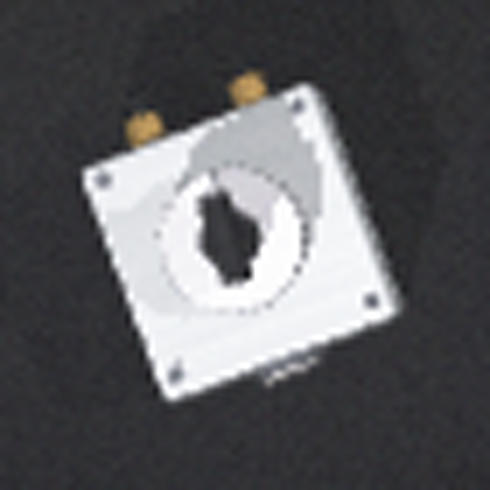

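Request:
step_arm([
  {"x":-0.25,"y":-0.14,"hand":0},
  {"x":-0.5,"y":-0.28,"hand":0},
  {"x":-0.75,"y":-0.42,"hand":0},
  {"x":-1,"y":-0.565,"hand":0},
  {"x":-1,"y":-0.565,"hand":0},
  {"x":-1,"y":-0.565,"hand":0},
  {"x":-1,"y":-0.565,"hand":0},
  {"x":-1,"y":-0.565,"hand":0},
])

```text
schema error: expected keys hand, x, y, z, spin
```

Request:
step_arm([
  {"x":-0.25,"y":-0.14,"hand":0},
  {"x":-0.5,"y":-0.28,"hand":0},
  {"x":-0.75,"y":-0.42,"hand":0},
  {"x":-1,"y":-0.565,"hand":0},
  {"x":-1,"y":-0.565,"hand":0},
  {"x":-1,"y":-0.565,"hand":0},
  {"x":-1,"y":-0.565,"hand":0},
  {"x":-1,"y":-0.565,"hand":0},
])

```text
schema error: expected keys hand, x, y, z, spin
```

Request:
step_arm([
  {"x":-0.2,"y":-0.1,"z":0,"spin":-0.15,"hand":0.2},
  {"x":-0.4,"y":-0.2,"z":0.1,"spin":-0.3,"hand":0.4},
  {"x":-0.587,"y":-0.329,"z":0.2,"spin":-0.45,"hand":0.4},
  {"x":-0.587,"y":-0.329,"z":0.2,"spin":-0.6,"hand":0.4},
  {"x":-0.587,"y":-0.329,"z":0.2,"spin":-0.75,"hand":0.4},
  {"x":-0.587,"y":-0.329,"z":0.2,"spin":-0.95,"hand":0.4},
  {"x":-0.587,"y":-0.329,"z":0.2,"spin":-0.95,"hand":0.4},
  {"x":-0.587,"y":-0.329,"z":0.2,"spin":-0.95,"hand":0.4},
])

```text
t: 0.77
tool_pos: [306.4, 435.6, 200.8]
eef_rot: [-3.141, -0.001, -2.842]
force: [0.6, -0.2, 0.2]
opening: 51.3
grasp_force: 0.0
```

```bash
python3 - <<'E'
from h import *
st=read_state(); im=read_camera("wrist"); np.save("w1.npy",st,allow_pickle=True)
cv2.imwrite("pics/w1.png",im);print(st["t"],st["tool_pos"],st["eef_rot"],st["q"],st["opening"])
print(proj("wrist",[[504,153,103],[504,153,75],[504,153,55]],st))
E
```

```text
0.7667 [306.36331409 435.56895934 200.82954693] [-3.14103787e+00 -9.26034334e-04 -2.84219187e+00] [ 8.38666605e-01  3.02356282e-01 -1.05471036e-01  1.16404851e+00
 -5.23546387e-07  5.39265565e-01] 51.2890479135886
[[-16.11072798 295.03760389]
 [  7.90987159 279.19319638]
 [ 23.2870372  269.14597148]]
```

View pics/w1.png

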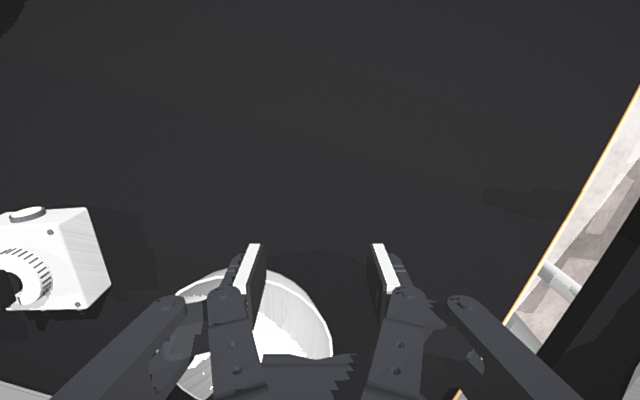

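The wrist view shows the bowl at (250,340) and the block at left, about (30,270). Two of the calls were refused because every row needs all keys, so I'll continue with full rows.

Request:
step_arm([
  {"x":-0.1,"y":-0.25,"z":0,"spin":0,"hand":0.4},
  {"x":-0.2,"y":-0.5,"z":0,"spin":0,"hand":0.4},
  {"x":-0.3,"y":-0.75,"z":0,"spin":0,"hand":0.4},
  {"x":-0.35,"y":-1,"z":0,"spin":0,"hand":0.4},
  {"x":-0.35,"y":-1,"z":0,"spin":0,"hand":0.4},
  {"x":-0.35,"y":-1,"z":0,"spin":0,"hand":0.4},
  {"x":-0.35,"y":-1,"z":0,"spin":0,"hand":0.4},
  {"x":-0.35,"y":-1,"z":0,"spin":0,"hand":0.4},
])

```text
t: 1.48
tool_pos: [400.3, 309.1, 201.2]
eef_rot: [3.141, -0.0, -2.841]
force: [-0.5, 0.5, -0.2]
opening: 51.0
grasp_force: 0.0
```

Request:
step_arm([
  {"x":-0.1,"y":-0.25,"z":0,"spin":0,"hand":0.4},
  {"x":-0.2,"y":-0.5,"z":0,"spin":0,"hand":0.4},
  {"x":-0.3,"y":-0.75,"z":0,"spin":0,"hand":0.4},
  {"x":-0.35,"y":-1,"z":0,"spin":0,"hand":0.4},
  {"x":-0.35,"y":-1,"z":0,"spin":0,"hand":0.4},
  {"x":-0.35,"y":-1,"z":0,"spin":0,"hand":0.4},
  {"x":-0.35,"y":-1,"z":0,"spin":0,"hand":0.4},
  {"x":-0.35,"y":-1,"z":0,"spin":0,"hand":0.4},
])

```text
t: 2.15
tool_pos: [494.4, 182.0, 201.2]
eef_rot: [3.141, -0.0, -2.84]
force: [0.6, -0.3, 0.8]
opening: 51.6
grasp_force: 0.0
```

Request:
step_arm([
  {"x":0,"y":-0.19,"z":0,"spin":0,"hand":0.4},
  {"x":0,"y":-0.19,"z":0,"spin":0,"hand":0.4},
  {"x":0,"y":-0.19,"z":0,"spin":0,"hand":0.4},
  {"x":0,"y":-0.19,"z":0,"spin":0,"hand":0.4},
  {"x":0,"y":-0.19,"z":0,"spin":0,"hand":0.4},
  {"x":0,"y":-0.19,"z":0,"spin":0,"hand":0.4},
  {"x":0,"y":-0.19,"z":0,"spin":0,"hand":0.4},
  {"x":0,"y":-0.19,"z":0,"spin":0,"hand":0.4},
])

```text
t: 2.82
tool_pos: [503.6, 153.5, 201.3]
eef_rot: [3.141, 0.0, -2.842]
force: [0.4, 0.2, 0.3]
opening: 51.2
grasp_force: 0.0
```

```bash
python3 - <<'E'
from h import *
st=read_state(); im=read_camera("wrist"); np.save("w2.npy",st,allow_pickle=True)
p=proj("wrist",[[504,153,103],[504,153,75],[504,153,55]],st)
u,v=p[1].astype(int);u=np.clip(u,130,510);v=np.clip(v,98,300)
print(st["t"],st["tool_pos"],st["eef_rot"],p,u-130,v-98,st["wrist_torque"])
cv2.imwrite("pics/w2.png",cv2.resize(im[v-98:v+98,u-130:u+130],None,fx=3,fy=3,interpolation=2))
E
```

```text
2.8167 [503.59841463 153.50328137 201.33277445] [ 3.14148993e+00  6.03324376e-05 -2.84162864e+00] [[316.05439252 194.24941229]
 [316.04934926 184.03542155]
 [316.0462846  177.84578092]] 186 86 [-0.02688256 -0.01440667  0.00599156]
```

View pics/w2.png

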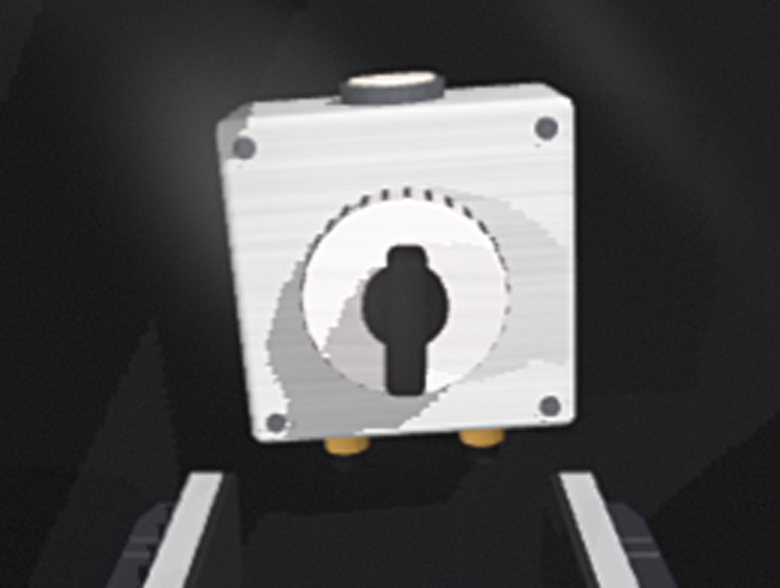

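The wrist crop shows the knob bar running vertically from (406,246) to (404,396). Its hub is at (405,306), and the ring's upper rim spans columns 302 to 510. I'll check this against the model.

```bash
python3 - <<'E'
from h import *
from scipy.optimize import least_squares
st=np.load("w2.npy",allow_pickle=True).item()
f=lambda u,v:(u/3+186,v/3+86)
L=pix2z("wrist",f(302,296),75,st);R=pix2z("wrist",f(510,296),75,st)
print("ring",L,R,(L+R)/2,np.linalg.norm(L-R))
for nm,uv in(("top-l",(386,390)),("top-r",(424,390)),("bot",(405,396))):print(nm,pix2z("wrist",f(*uv),103,st))
th=np.linspace(0,2*np.pi,200)
for c in((503.6,153.5),(502.5,157)):
  cz=np.array([*c,0]);X=np.array([.9555,.295,0]);Y=np.array([-.295,.9555,0]);Z=np.array([0,0,1])
  ring=cz+31*(np.cos(th)[:,None]*X+np.sin(th)[:,None]*Y)+75*Z
  g=lambda P:(proj("wrist",P,st)-[186,86])*3
  r=g(ring);print("ring u",r[:,0].min(),r[:,0].max(),"v",r[:,1].min(),r[:,1].max())
  print("bar",g([cz+sx*20*X+sy*6*Y+z*Z for sx in(1,-1) for sy in(1,-1) for z in(81,103)]).round(0).tolist())
  print("blk",g([cz+sx*55*X+sy*55*Y+55*Z for sx in(1,-1) for sy in(1,-1)]).round(0).tolist())
E
```

```text
ring [512.35510853 128.02387074  75.        ] [493.96045738 187.37987345  75.        ] [503.15778295 157.70187209  75.        ] 62.140954676901586
top-l [522.59438671 157.55641165 103.        ]
top-r [519.4818955  167.60469634 103.        ]
bot [522.75878369 163.12336509 103.        ]
ring u 288.2217358026805 496.0766646478742 v 190.49016517816816 389.28612622186677
bar [[412.0, 363.0], [414.0, 392.0], [372.0, 363.0], [371.0, 392.0], [413.0, 233.0], [415.0, 252.0], [371.0, 233.0], [370.0, 252.0]]
blk [[555.0, 432.0], [229.0, 431.0], [575.0, 99.0], [210.0, 99.0]]
ring u 300.51751545116934 508.3695784478143 v 190.44011935212973 389.2415361580545
bar [[424.0, 363.0], [427.0, 392.0], [384.0, 363.0], [384.0, 392.0], [426.0, 233.0], [429.0, 252.0], [384.0, 233.0], [384.0, 252.0]]
blk [[565.0, 432.0], [240.0, 431.0], [587.0, 99.0], [222.0, 99.0]]
```

Request:
step_arm([
  {"x":-0.0075,"y":0.026,"z":0.15,"spin":0,"hand":0.4},
  {"x":-0.0075,"y":0.026,"z":0.3,"spin":0,"hand":0.4},
  {"x":-0.0075,"y":0.026,"z":0.45,"spin":0,"hand":0.4},
  {"x":-0.0075,"y":0.026,"z":0.6,"spin":0,"hand":0.4},
  {"x":-0.0075,"y":0.026,"z":0.7,"spin":0,"hand":0.4},
  {"x":-0.0075,"y":0.026,"z":0.8,"spin":0,"hand":0.4},
  {"x":-0.0075,"y":0.026,"z":0.8,"spin":0,"hand":0.4},
  {"x":-0.0075,"y":0.026,"z":0.8,"spin":0,"hand":0.4},
])

```text
t: 3.53
tool_pos: [502.8, 157.0, 80.8]
eef_rot: [3.141, -0.002, -2.842]
force: [-0.5, -1.1, 0.2]
opening: 51.2
grasp_force: 0.0
```

Request:
step_arm([
  {"x":0,"y":0,"z":0,"spin":0,"hand":0.6},
  {"x":0,"y":0,"z":0,"spin":0,"hand":0.7},
  {"x":0,"y":0,"z":0,"spin":0,"hand":0.8},
  {"x":0,"y":0,"z":0,"spin":0,"hand":1},
  {"x":0,"y":0,"z":0,"spin":0,"hand":1},
  {"x":0,"y":0,"z":0,"spin":0,"hand":1},
  {"x":0,"y":0,"z":0,"spin":0,"hand":1},
  {"x":0,"y":0,"z":0,"spin":0,"hand":1},
], grip_force=40)

```text
t: 4.2
tool_pos: [504.4, 158.1, 82.6]
eef_rot: [3.14, 0.003, -2.842]
force: [-2.2, 2.3, 5.7]
opening: 10.9
grasp_force: 42.2
```

```bash
cat > s.py <<'E'
from h import *
s=read_state();print(s["t"],s["tool_pos"].round(2),s["eef_rot"].round(4),"F",s["force"].round(2),"T",s["wrist_torque"].round(3),s["opening"].round(1),s["grasp_force"],s["q"][5].round(3), s["joint_torque"][5])
R=Ro.from_euler('xyz',s["eef_rot"]).as_matrix();print("F tool",(R.T@s["force"]).round(2))
E
python3 s.py; python3 -c "
from h import *
im=read_camera('wrist');cv2.imwrite('pics/w3.png',im)"; python3 s.py
```

```text
Traceback (most recent call last):
  File "s.py", line 2, in <module>
    s=read_state();print(s["t"],s["tool_pos"].round(2),s["eef_rot"].round(4),"F",s["force"].round(2),"T",s["wrist_torque"].round(3),s["opening"].round(1),s["grasp_force"],s["q"][5].round(3), s["joint_torque"][5])
                                                                                                                                    ^^^^^^^^^^^^^^^^^^
AttributeError: 'float' object has no attribute 'round'
Traceback (most recent call last):
  File "s.py", line 2, in <module>
    s=read_state();print(s["t"],s["tool_pos"].round(2),s["eef_rot"].round(4),"F",s["force"].round(2),"T",s["wrist_torque"].round(3),s["opening"].round(1),s["grasp_force"],s["q"][5].round(3), s["joint_torque"][5])
                                                                                                                                    ^^^^^^^^^^^^^^^^^^
AttributeError: 'float' object has no attribute 'round'
```

View pics/w3.png

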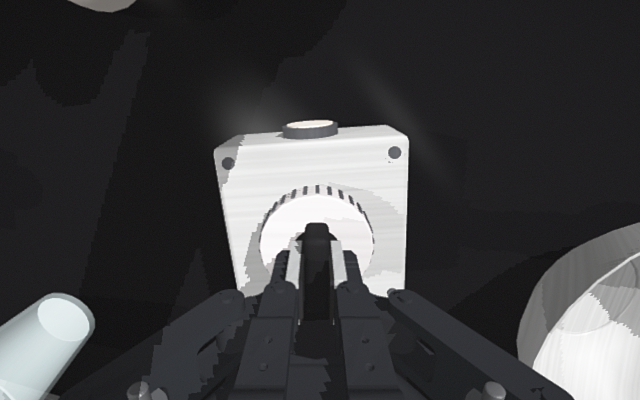

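The bar is held centrally between the pads at (316,235), and the ring is clear of them. Next I'll turn a little and watch the torque.

```bash
sed -i 's/s\["opening"\].round(1)/round(s["opening"],1)/' s.py; python3 s.py
```

```text
4.25 [504.45 158.11  82.59] [ 3.1402e+00  2.6000e-03 -2.8420e+00] F [-0.85  2.08  5.82] T [ 0.488  0.314 -0.115] 11.2 42.210330963134766 -0.117 -0.12091720942407846
F tool [ 0.18  2.24 -5.82]
```

Request:
step_arm([
  {"x":0,"y":0,"z":-0.01,"spin":0.03,"hand":1},
  {"x":0,"y":0,"z":-0.01,"spin":0.06,"hand":1},
  {"x":0,"y":0,"z":-0.01,"spin":0.09,"hand":1},
  {"x":0,"y":0,"z":-0.01,"spin":0.12,"hand":1},
  {"x":0,"y":0,"z":-0.01,"spin":0.15,"hand":1},
  {"x":0,"y":0,"z":-0.01,"spin":0.18,"hand":1},
  {"x":0,"y":0,"z":-0.01,"spin":0.2,"hand":1},
  {"x":0,"y":0,"z":-0.01,"spin":0.2,"hand":1},
])

```text
t: 4.92
tool_pos: [504.4, 158.1, 82.7]
eef_rot: [3.14, 0.001, -3.0]
force: [2.8, 5.0, -5.0]
opening: 11.0
grasp_force: 40.7
```

```bash
python3 s.py
```

```text
4.9167 [504.37 158.09  82.69] [ 3.1398e+00  1.4000e-03 -3.0001e+00] F [ 2.79  4.98 -5.03] T [ 0.93  -0.575  0.015] 11.0 40.65841019153595 0.041 0.14556566253304482
F tool [-3.46  4.52  5.04]
```

Request:
step_arm([
  {"x":0,"y":0,"z":0,"spin":0.02,"hand":1},
  {"x":0,"y":0,"z":0,"spin":0.04,"hand":1},
  {"x":0,"y":0,"z":0,"spin":0.06,"hand":1},
  {"x":0,"y":0,"z":0,"spin":0.08,"hand":1},
  {"x":0,"y":0,"z":0,"spin":0.1,"hand":1},
  {"x":0,"y":0,"z":0,"spin":0.12,"hand":1},
  {"x":0,"y":0,"z":0,"spin":0.12,"hand":1},
  {"x":0,"y":0,"z":0,"spin":0.12,"hand":1},
])

```text
t: 5.58
tool_pos: [504.3, 158.1, 82.7]
eef_rot: [3.14, 0.001, -3.094]
force: [3.0, 4.7, -5.5]
opening: 11.4
grasp_force: 40.7
```

```bash
python3 s.py
```

```text
5.5833 [504.32 158.11  82.68] [ 3.1396e+00  1.1000e-03 -3.0940e+00] F [ 3.    4.72 -5.47] T [ 0.889 -0.604  0.024] 11.4 40.65955460071564 0.135 0.04000610439106822
F tool [-3.22  4.57  5.49]
```

Request:
step_arm([
  {"x":0,"y":0,"z":0,"spin":0.02,"hand":1},
  {"x":0,"y":0,"z":0,"spin":0.04,"hand":1},
  {"x":0,"y":0,"z":0,"spin":0.06,"hand":1},
  {"x":0,"y":0,"z":0,"spin":0.08,"hand":1},
  {"x":0,"y":0,"z":0,"spin":0.1,"hand":1},
  {"x":0,"y":0,"z":0,"spin":0.12,"hand":1},
  {"x":0,"y":0,"z":0,"spin":0.12,"hand":1},
  {"x":0,"y":0,"z":0,"spin":0.12,"hand":1},
])

```text
t: 6.25
tool_pos: [504.3, 158.1, 82.7]
eef_rot: [3.139, 0.001, 3.095]
force: [2.8, 4.6, -5.1]
opening: 11.0
grasp_force: 40.7
```

```bash
python3 s.py
```

```text
6.25 [504.32 158.12  82.67] [3.1394e+00 9.0000e-04 3.0949e+00] F [ 2.82  4.61 -5.13] T [ 0.885 -0.603  0.044] 11.0 40.660117864608765 0.229 0.04069580230861902
F tool [-2.6   4.73  5.14]
```

Request:
step_arm([
  {"x":0,"y":0,"z":0,"spin":0.015,"hand":1},
  {"x":0,"y":0,"z":0,"spin":0.03,"hand":1},
  {"x":0,"y":0,"z":0,"spin":0.045,"hand":1},
  {"x":0,"y":0,"z":0,"spin":0.06,"hand":1},
  {"x":0,"y":0,"z":0,"spin":0.075,"hand":1},
  {"x":0,"y":0,"z":0,"spin":0.09,"hand":1},
  {"x":0,"y":0,"z":0,"spin":0.105,"hand":1},
  {"x":0,"y":0,"z":0,"spin":0.12,"hand":1},
])

```text
t: 6.92
tool_pos: [504.3, 158.2, 82.7]
eef_rot: [3.139, 0.001, 3.001]
force: [3.0, 4.8, -5.3]
opening: 10.9
grasp_force: 40.7
```

```bash
python3 s.py
```

```text
6.9167 [504.34 158.17  82.69] [3.1394e+00 7.0000e-04 3.0006e+00] F [ 2.95  4.85 -5.31] T [ 0.909 -0.574  0.252] 10.9 40.67997336387634 0.324 0.09377518901601434
F tool [-2.24  5.2   5.32]
```

Request:
step_arm([
  {"x":0,"y":0,"z":0,"spin":0.015,"hand":1},
  {"x":0,"y":0,"z":0,"spin":0.03,"hand":1},
  {"x":0,"y":0,"z":0,"spin":0.045,"hand":1},
  {"x":0,"y":0,"z":0,"spin":0.06,"hand":1},
  {"x":0,"y":0,"z":0,"spin":0.075,"hand":1},
  {"x":0,"y":0,"z":0,"spin":0.09,"hand":1},
  {"x":0,"y":0,"z":0,"spin":0.105,"hand":1},
  {"x":0,"y":0,"z":0,"spin":0.12,"hand":1},
])

```text
t: 7.58
tool_pos: [504.3, 158.2, 82.7]
eef_rot: [3.139, 0.0, 2.907]
force: [2.2, 4.3, -4.9]
opening: 11.1
grasp_force: 40.7
```

```bash
python3 s.py
```

```text
7.5833 [504.3  158.19  82.66] [3.1393e+00 5.0000e-04 2.9066e+00] F [ 2.19  4.34 -4.9 ] T [ 0.9   -0.475  0.34 ] 11.1 40.72332680225372 0.418 0.1674816571176052
F tool [-1.12  4.72  4.91]
```

```bash
python3 - <<'E'
from h import *
for i in range(6):
    s=read_state();print(round(s["t"],2),s["eef_rot"][2].round(4),s["wrist_torque"].round(3),s["joint_torque"][5].round(3))
    read_camera("top")
E
```

```text
7.58 2.9066 [ 0.9   -0.475  0.34 ] 0.167
7.63 2.9061 [ 0.977 -0.625  0.217] 0.282
7.68 2.9067 [ 0.922 -0.604  0.261] 0.243
7.73 2.9069 [ 0.967 -0.568  0.17 ] 0.198
7.78 2.9069 [ 0.946 -0.583  0.241] 0.191
7.83 2.9069 [ 0.986 -0.53   0.16 ] 0.19
```

Request:
step_arm([
  {"x":0,"y":0,"z":0,"spin":0.005,"hand":1},
  {"x":0,"y":0,"z":0,"spin":0.01,"hand":1},
  {"x":0,"y":0,"z":0,"spin":0.015,"hand":1},
  {"x":0,"y":0,"z":0,"spin":0.02,"hand":1},
  {"x":0,"y":0,"z":0,"spin":0.025,"hand":1},
  {"x":0,"y":0,"z":0,"spin":0.03,"hand":1},
  {"x":0,"y":0,"z":0,"spin":0.035,"hand":1},
  {"x":0,"y":0,"z":0,"spin":0.04,"hand":1},
])

```text
t: 8.55
tool_pos: [504.3, 158.2, 82.7]
eef_rot: [3.139, 0.0, 2.876]
force: [2.0, 4.6, -5.9]
opening: 11.2
grasp_force: 40.7
```

```bash
python3 - <<'E'
from h import *
for i in range(5):
    s=read_state();print(round(s["t"],2),s["eef_rot"][2].round(4),s["wrist_torque"].round(3),s["joint_torque"][5].round(3))
    read_camera("top")
E
```

```text
8.55 2.8756 [ 0.938 -0.575  0.353] 0.268
8.6 2.8754 [ 0.916 -0.587  0.243] 0.297
8.65 2.8757 [ 0.949 -0.578  0.235] 0.274
8.7 2.8757 [ 1.025 -0.572  0.227] 0.261
8.75 2.8757 [ 0.982 -0.589  0.221] 0.259
```

Request:
step_arm([
  {"x":0,"y":0,"z":0,"spin":0.04,"hand":0.8},
  {"x":0,"y":0,"z":0,"spin":0.04,"hand":0.6},
  {"x":0,"y":0,"z":0,"spin":0.04,"hand":0.4},
  {"x":0,"y":0,"z":0,"spin":0.04,"hand":0.2},
  {"x":0,"y":0,"z":0,"spin":0.04,"hand":0},
  {"x":0,"y":0,"z":0,"spin":0.04,"hand":0},
  {"x":0,"y":0,"z":0,"spin":0.04,"hand":0},
  {"x":0,"y":0,"z":0,"spin":0.04,"hand":0},
])

```text
t: 9.47
tool_pos: [503.7, 157.1, 82.9]
eef_rot: [3.142, 0.0, 2.844]
force: [-0.3, -0.4, 0.7]
opening: 85.4
grasp_force: 0.0
```

```bash
python3 s.py;python3 -c "
from h import *
im=read_camera('wrist');cv2.imwrite('pics/w4.png',im)"; python3 s.py
```

```text
9.4667 [503.71 157.11  82.86] [3.1415e+00 1.0000e-04 2.8440e+00] F [-0.26 -0.35  0.72] T [-0.001  0.018  0.017] 85.4 0.0 0.48 -0.00038049439353926573
F tool [ 0.14 -0.41 -0.72]
9.5167 [503.67 157.14  82.83] [3.1416 0.     2.844 ] F [-0.72 -0.16  0.34] T [ 0.001  0.038 -0.005] 85.5 0.0 0.48 -0.0002864533416868653
F tool [ 0.64 -0.36 -0.34]
```

View pics/w4.png

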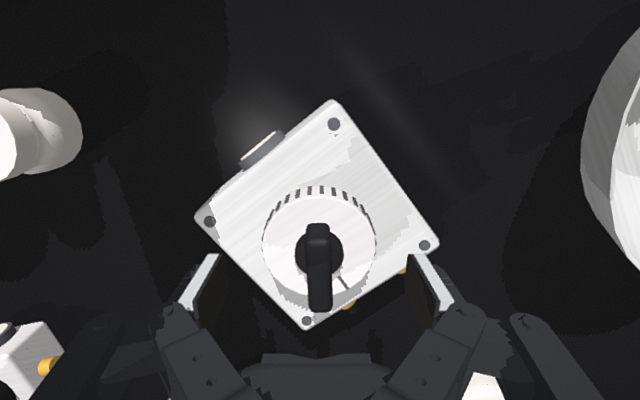

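The knob bar, from (318,230) to (320,308), is free and aligned with the tool. The ring's mark is at (345,283). I'll go down around the ring.

Request:
step_arm([
  {"x":-0.002,"y":0.008,"z":0.04,"spin":0,"hand":0},
  {"x":-0.002,"y":0.008,"z":0.08,"spin":0,"hand":0},
  {"x":-0.002,"y":0.008,"z":0.12,"spin":0,"hand":0},
  {"x":-0.002,"y":0.008,"z":0.15,"spin":0,"hand":0},
  {"x":-0.002,"y":0.008,"z":0.17,"spin":0,"hand":0},
  {"x":-0.002,"y":0.008,"z":0.17,"spin":0,"hand":0},
  {"x":-0.002,"y":0.008,"z":0.17,"spin":0,"hand":0},
  {"x":-0.002,"y":0.008,"z":0.17,"spin":0,"hand":0},
])

```text
t: 10.18
tool_pos: [504.4, 158.3, 57.4]
eef_rot: [3.141, 0.0, 2.844]
force: [-0.1, -0.1, 0.2]
opening: 85.0
grasp_force: 0.0
```

Request:
step_arm([
  {"x":0,"y":0,"z":0,"spin":0,"hand":0.1},
  {"x":0,"y":0,"z":0,"spin":0,"hand":0.2},
  {"x":0,"y":0,"z":0,"spin":0,"hand":0.3},
  {"x":0,"y":0,"z":0,"spin":0,"hand":0.5},
  {"x":0,"y":0,"z":0,"spin":0,"hand":0.5},
  {"x":0,"y":0,"z":0,"spin":0,"hand":0.5},
  {"x":0,"y":0,"z":0,"spin":0,"hand":0.5},
  {"x":0,"y":0,"z":0,"spin":0,"hand":0.5},
], grip_force=50)

```text
t: 10.85
tool_pos: [504.6, 158.4, 58.2]
eef_rot: [3.141, 0.001, 2.844]
force: [-1.5, -0.3, 5.1]
opening: 60.0
grasp_force: 52.9
```

```bash
python3 s.py;python3 -c "
from h import *
im=read_camera('wrist');cv2.imwrite('pics/w5.png',im)"; python3 s.py
```

```text
10.85 [504.62 158.39  58.2 ] [3.1409e+00 9.0000e-04 2.8441e+00] F [-1.54 -0.34  5.13] T [-0.042  0.301 -0.051] 60.0 52.91409909725189 0.482 -0.010040531633421779
F tool [ 1.37 -0.78 -5.14]
10.9 [504.62 158.36  58.19] [3.1409e+00 8.0000e-04 2.8440e+00] F [-2.05 -0.52  5.33] T [-0.031  0.279 -0.022] 59.8 52.913639545440674 0.482 -0.01008710270980373
F tool [ 1.81 -1.1  -5.33]
```

View pics/w5.png

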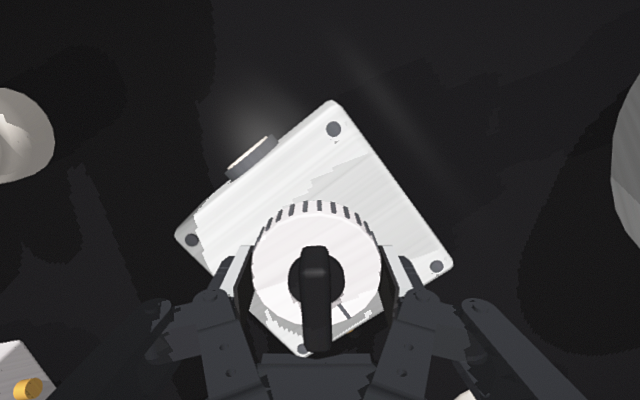

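The pads hold the ring, spanning columns 252 to 380, with the mark at (343,310) and the knob untouched. Now I'll turn it, sampling torque in motion.

Request:
step_arm([
  {"x":0,"y":0,"z":-0.003,"spin":0.02,"hand":0.5},
  {"x":0,"y":0,"z":-0.003,"spin":0.04,"hand":0.5},
  {"x":0,"y":0,"z":-0.003,"spin":0.06,"hand":0.5},
  {"x":0,"y":0,"z":-0.003,"spin":0.08,"hand":0.5},
  {"x":0,"y":0,"z":-0.003,"spin":0.1,"hand":0.5},
  {"x":0,"y":0,"z":-0.003,"spin":0.12,"hand":0.5},
  {"x":0,"y":0,"z":-0.003,"spin":0.14,"hand":0.5},
  {"x":0,"y":0,"z":-0.003,"spin":0.16,"hand":0.5},
])

```text
t: 11.57
tool_pos: [504.6, 158.4, 58.2]
eef_rot: [3.141, 0.001, 2.717]
force: [-0.7, 0.2, 5.1]
opening: 59.9
grasp_force: 54.1
```

```bash
cat > m.py <<'E'
from h import *
s=read_state();print(round(s["t"],2),s["eef_rot"][2].round(4),s["wrist_torque"].round(3),s["joint_torque"][5].round(3))
a=[];b=[]
for i in range(6):
    read_camera("top");s=read_state();a.append(s["wrist_torque"][2]);b.append(s["joint_torque"][5])
print("rest Tz",np.round(a,3),"jt",np.round(b,3),"F",s["force"].round(1),s["tool_pos"].round(1),round(s["opening"],1))
E
python3 m.py
```

```text
11.57 2.717 [0.031 0.265 0.17 ] -0.001
rest Tz [ 0.015 -0.099 -0.098 -0.07  -0.108 -0.082] jt [ 0.099 -0.04  -0.091 -0.093 -0.092 -0.092] F [-0.5  0.3  6.1] [504.6 158.4  58.2] 60.0
```

Request:
step_arm([
  {"x":0,"y":0,"z":0,"spin":0.015,"hand":0.5},
  {"x":0,"y":0,"z":0,"spin":0.03,"hand":0.5},
  {"x":0,"y":0,"z":0,"spin":0.045,"hand":0.5},
  {"x":0,"y":0,"z":0,"spin":0.06,"hand":0.5},
  {"x":0,"y":0,"z":0,"spin":0.075,"hand":0.5},
  {"x":0,"y":0,"z":0,"spin":0.09,"hand":0.5},
  {"x":0,"y":0,"z":0,"spin":0.105,"hand":0.5},
  {"x":0,"y":0,"z":0,"spin":0.12,"hand":0.5},
])

```text
t: 12.53
tool_pos: [504.6, 158.4, 58.2]
eef_rot: [3.141, 0.0, 2.623]
force: [-0.8, -0.5, 5.5]
opening: 60.2
grasp_force: 54.2
```

```bash
python3 m.py
```

```text
12.53 2.6229 [0.078 0.247 0.124] 0.036
rest Tz [-0.    -0.098 -0.071 -0.064 -0.063 -0.054] jt [ 0.076 -0.032 -0.065 -0.066 -0.065 -0.065] F [-1.8 -0.   5.2] [504.6 158.4  58.2] 60.1
```

Request:
step_arm([
  {"x":0,"y":0,"z":0,"spin":0.015,"hand":0.5},
  {"x":0,"y":0,"z":0,"spin":0.03,"hand":0.5},
  {"x":0,"y":0,"z":0,"spin":0.045,"hand":0.5},
  {"x":0,"y":0,"z":0,"spin":0.06,"hand":0.5},
  {"x":0,"y":0,"z":0,"spin":0.075,"hand":0.5},
  {"x":0,"y":0,"z":0,"spin":0.09,"hand":0.5},
  {"x":0,"y":0,"z":0,"spin":0.105,"hand":0.5},
  {"x":0,"y":0,"z":0,"spin":0.12,"hand":0.5},
])

```text
t: 13.5
tool_pos: [504.6, 158.4, 58.2]
eef_rot: [3.141, 0.0, 2.529]
force: [-2.1, -0.8, 5.2]
opening: 60.0
grasp_force: 54.2
```

```bash
python3 m.py
```

```text
13.5 2.5287 [0.057 0.255 0.16 ] 0.036
rest Tz [-0.038 -0.078 -0.062 -0.083 -0.021 -0.049] jt [ 0.076 -0.032 -0.064 -0.065 -0.065 -0.064] F [-1.8  0.   5. ] [504.6 158.4  58.2] 60.0
```

Request:
step_arm([
  {"x":0,"y":0,"z":0,"spin":0.015,"hand":0.5},
  {"x":0,"y":0,"z":0,"spin":0.03,"hand":0.5},
  {"x":0,"y":0,"z":0,"spin":0.045,"hand":0.5},
  {"x":0,"y":0,"z":0,"spin":0.06,"hand":0.5},
  {"x":0,"y":0,"z":0,"spin":0.075,"hand":0.5},
  {"x":0,"y":0,"z":0,"spin":0.09,"hand":0.5},
  {"x":0,"y":0,"z":0,"spin":0.105,"hand":0.5},
  {"x":0,"y":0,"z":0,"spin":0.12,"hand":0.5},
])

```text
t: 14.47
tool_pos: [504.6, 158.4, 58.2]
eef_rot: [3.141, 0.0, 2.434]
force: [-1.9, 0.1, 5.3]
opening: 60.0
grasp_force: 54.2
```

```bash
python3 m.py
```

```text
14.47 2.4345 [-0.016  0.235  0.158] 0.036
rest Tz [ 0.023 -0.012 -0.056 -0.108 -0.113 -0.048] jt [ 0.076 -0.032 -0.064 -0.065 -0.065 -0.064] F [-0.9 -0.7  5.8] [504.6 158.4  58.2] 59.4
```

Request:
step_arm([
  {"x":0,"y":0,"z":0,"spin":0.015,"hand":0.5},
  {"x":0,"y":0,"z":0,"spin":0.03,"hand":0.5},
  {"x":0,"y":0,"z":0,"spin":0.045,"hand":0.5},
  {"x":0,"y":0,"z":0,"spin":0.06,"hand":0.5},
  {"x":0,"y":0,"z":0,"spin":0.075,"hand":0.5},
  {"x":0,"y":0,"z":0,"spin":0.09,"hand":0.5},
  {"x":0,"y":0,"z":0,"spin":0.105,"hand":0.5},
  {"x":0,"y":0,"z":0,"spin":0.12,"hand":0.5},
])

```text
t: 15.43
tool_pos: [504.7, 158.4, 58.2]
eef_rot: [3.141, 0.0, 2.34]
force: [-1.1, 0.6, 6.1]
opening: 60.0
grasp_force: 54.2
```

```bash
python3 m.py
```

```text
15.43 2.3402 [0.014 0.262 0.159] 0.036
rest Tz [-0.    -0.079 -0.096 -0.044 -0.059 -0.067] jt [ 0.076 -0.032 -0.064 -0.066 -0.065 -0.064] F [-0.6  1.6  5.6] [504.6 158.4  58.2] 60.2
```

Request:
step_arm([
  {"x":0,"y":0,"z":0,"spin":0.015,"hand":0.5},
  {"x":0,"y":0,"z":0,"spin":0.03,"hand":0.5},
  {"x":0,"y":0,"z":0,"spin":0.045,"hand":0.5},
  {"x":0,"y":0,"z":0,"spin":0.06,"hand":0.5},
  {"x":0,"y":0,"z":0,"spin":0.075,"hand":0.5},
  {"x":0,"y":0,"z":0,"spin":0.09,"hand":0.5},
  {"x":0,"y":0,"z":0,"spin":0.105,"hand":0.5},
  {"x":0,"y":0,"z":0,"spin":0.12,"hand":0.5},
])

```text
t: 16.4
tool_pos: [504.7, 158.4, 58.2]
eef_rot: [3.141, 0.0, 2.246]
force: [-1.1, -0.4, 6.1]
opening: 60.0
grasp_force: 54.2
```

```bash
python3 m.py
```

```text
16.4 2.246 [0.107 0.206 0.152] 0.036
rest Tz [-0.098 -0.068 -0.056 -0.081 -0.067 -0.039] jt [ 0.076 -0.032 -0.064 -0.065 -0.065 -0.064] F [-1.3  0.8  4.8] [504.7 158.4  58.2] 59.8
```

Request:
step_arm([
  {"x":0,"y":0,"z":0,"spin":0.015,"hand":0.5},
  {"x":0,"y":0,"z":0,"spin":0.03,"hand":0.5},
  {"x":0,"y":0,"z":0,"spin":0.045,"hand":0.5},
  {"x":0,"y":0,"z":0,"spin":0.06,"hand":0.5},
  {"x":0,"y":0,"z":0,"spin":0.075,"hand":0.5},
  {"x":0,"y":0,"z":0,"spin":0.09,"hand":0.5},
  {"x":0,"y":0,"z":0,"spin":0.105,"hand":0.5},
  {"x":0,"y":0,"z":0,"spin":0.12,"hand":0.5},
])

```text
t: 17.37
tool_pos: [504.7, 158.4, 58.2]
eef_rot: [3.141, 0.0, 2.152]
force: [-2.1, 0.2, 5.6]
opening: 59.7
grasp_force: 54.2
```

```bash
python3 m.py
```

```text
17.37 2.1517 [0.046 0.178 0.188] 0.036
rest Tz [-0.001 -0.074 -0.05  -0.048 -0.122 -0.038] jt [ 0.076 -0.032 -0.064 -0.065 -0.065 -0.064] F [-1.4 -0.2  5.8] [504.7 158.4  58.2] 59.9
```

Request:
step_arm([
  {"x":0,"y":0,"z":0,"spin":0.015,"hand":0.5},
  {"x":0,"y":0,"z":0,"spin":0.03,"hand":0.5},
  {"x":0,"y":0,"z":0,"spin":0.045,"hand":0.5},
  {"x":0,"y":0,"z":0,"spin":0.06,"hand":0.5},
  {"x":0,"y":0,"z":0,"spin":0.075,"hand":0.5},
  {"x":0,"y":0,"z":0,"spin":0.09,"hand":0.5},
  {"x":0,"y":0,"z":0,"spin":0.105,"hand":0.5},
  {"x":0,"y":0,"z":0,"spin":0.12,"hand":0.5},
])

```text
t: 18.33
tool_pos: [504.7, 158.4, 58.2]
eef_rot: [3.141, 0.0, 2.057]
force: [-1.2, -0.0, 5.5]
opening: 59.7
grasp_force: 54.2
```

```bash
python3 m.py
```

```text
18.33 2.0575 [0.034 0.238 0.152] 0.036
rest Tz [ 0.004 -0.076 -0.08  -0.059 -0.1   -0.067] jt [ 0.076 -0.032 -0.064 -0.065 -0.065 -0.064] F [-1.4  1.   5.6] [504.7 158.4  58.2] 60.1
```

Request:
step_arm([
  {"x":0,"y":0,"z":0,"spin":0.015,"hand":0.5},
  {"x":0,"y":0,"z":0,"spin":0.03,"hand":0.5},
  {"x":0,"y":0,"z":0,"spin":0.045,"hand":0.5},
  {"x":0,"y":0,"z":0,"spin":0.06,"hand":0.5},
  {"x":0,"y":0,"z":0,"spin":0.075,"hand":0.5},
  {"x":0,"y":0,"z":0,"spin":0.09,"hand":0.5},
  {"x":0,"y":0,"z":0,"spin":0.105,"hand":0.5},
  {"x":0,"y":0,"z":0,"spin":0.12,"hand":0.5},
])

```text
t: 19.3
tool_pos: [504.7, 158.4, 58.2]
eef_rot: [3.141, -0.0, 1.963]
force: [-0.7, -0.6, 5.2]
opening: 59.8
grasp_force: 54.2
```

```bash
python3 m.py;python3 -c "
from h import *
im=read_camera('wrist');cv2.imwrite('pics/w6.png',im)"
```

```text
19.3 1.9632 [0.045 0.252 0.138] 0.036
rest Tz [-0.049 -0.06  -0.095 -0.046 -0.111 -0.076] jt [ 0.076 -0.032 -0.064 -0.065 -0.065 -0.064] F [-1.1 -0.5  4.4] [504.7 158.4  58.2] 59.8
```

View pics/w6.png

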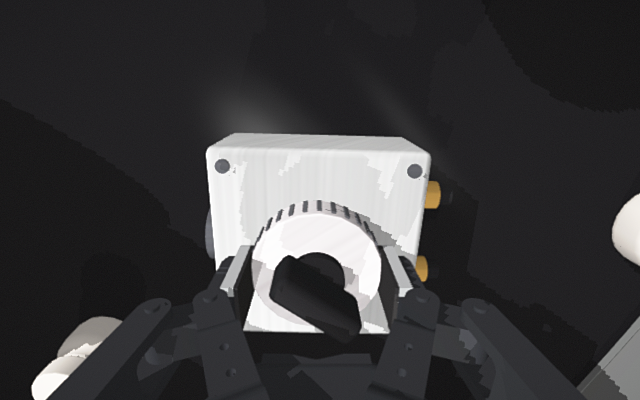

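The knob bar covers the spot where the mark would sit if the ring turned with the tool, which fits. I'll keep turning.

Request:
step_arm([
  {"x":0,"y":0,"z":0,"spin":0.015,"hand":0.5},
  {"x":0,"y":0,"z":0,"spin":0.03,"hand":0.5},
  {"x":0,"y":0,"z":0,"spin":0.045,"hand":0.5},
  {"x":0,"y":0,"z":0,"spin":0.06,"hand":0.5},
  {"x":0,"y":0,"z":0,"spin":0.075,"hand":0.5},
  {"x":0,"y":0,"z":0,"spin":0.09,"hand":0.5},
  {"x":0,"y":0,"z":0,"spin":0.105,"hand":0.5},
  {"x":0,"y":0,"z":0,"spin":0.12,"hand":0.5},
])

```text
t: 20.32
tool_pos: [504.7, 158.4, 58.2]
eef_rot: [3.141, -0.0, 1.869]
force: [-0.7, 0.3, 5.9]
opening: 60.0
grasp_force: 54.3
```

```bash
python3 m.py
```

```text
20.32 1.869 [0.034 0.161 0.181] 0.067
rest Tz [ 0.009 -0.043 -0.046 -0.041 -0.106 -0.053] jt [ 0.106 -0.009 -0.041 -0.041 -0.04  -0.04 ] F [-0.5  0.   5.1] [504.7 158.4  58.2] 60.1
```

Request:
step_arm([
  {"x":0,"y":0,"z":0,"spin":0.015,"hand":0.5},
  {"x":0,"y":0,"z":0,"spin":0.03,"hand":0.5},
  {"x":0,"y":0,"z":0,"spin":0.045,"hand":0.5},
  {"x":0,"y":0,"z":0,"spin":0.06,"hand":0.5},
  {"x":0,"y":0,"z":0,"spin":0.075,"hand":0.5},
  {"x":0,"y":0,"z":0,"spin":0.09,"hand":0.5},
  {"x":0,"y":0,"z":0,"spin":0.105,"hand":0.5},
  {"x":0,"y":0,"z":0,"spin":0.12,"hand":0.5},
])

```text
t: 21.28
tool_pos: [504.7, 158.4, 58.2]
eef_rot: [3.141, -0.0, 1.775]
force: [-1.7, 0.1, 5.8]
opening: 59.7
grasp_force: 54.2
```

```bash
python3 m.py
```

```text
21.28 1.775 [0.034 0.058 0.217] 0.139
rest Tz [0.111 0.063 0.022 0.01  0.05  0.036] jt [0.197 0.085 0.05  0.049 0.049 0.05 ] F [-1.5  0.5  5.1] [504.7 158.4  58.2] 59.9
```

Seat contact is felt, with excess about 0.12 N m. I'll add about 0.03 rad, then release.

Request:
step_arm([
  {"x":0,"y":0,"z":0,"spin":0.01,"hand":0.5},
  {"x":0,"y":0,"z":0,"spin":0.02,"hand":0.5},
  {"x":0,"y":0,"z":0,"spin":0.03,"hand":0.5},
  {"x":0,"y":0,"z":0,"spin":0.04,"hand":0.5},
  {"x":0,"y":0,"z":0,"spin":0.04,"hand":0.5},
  {"x":0,"y":0,"z":0,"spin":0.04,"hand":0.5},
  {"x":0,"y":0,"z":0,"spin":0.04,"hand":0.5},
  {"x":0,"y":0,"z":0,"spin":0.04,"hand":0.5},
])

```text
t: 22.25
tool_pos: [504.7, 158.4, 58.2]
eef_rot: [3.141, -0.0, 1.744]
force: [-0.9, -0.2, 5.3]
opening: 60.0
grasp_force: 54.2
```

```bash
python3 s.py
```

```text
22.25 [504.73 158.43  58.22] [ 3.1405e+00 -3.0000e-04  1.7438e+00] F [-0.88 -0.22  5.34] T [0.059 0.057 0.163] 60.0 54.22449052333832 1.582 0.12071454897522926
F tool [-0.07 -0.9  -5.34]
```

Request:
step_arm([
  {"x":0,"y":0,"z":0,"spin":0,"hand":0.4},
  {"x":0,"y":0,"z":0,"spin":0,"hand":0.3},
  {"x":0,"y":0,"z":0,"spin":0,"hand":0.2},
  {"x":0,"y":0,"z":0,"spin":0,"hand":0.1},
  {"x":0,"y":0,"z":0,"spin":0,"hand":0},
  {"x":0,"y":0,"z":0,"spin":0,"hand":0},
  {"x":0,"y":0,"z":0,"spin":0,"hand":0},
  {"x":0,"y":0,"z":0,"spin":0,"hand":0},
])

```text
t: 22.92
tool_pos: [504.3, 158.2, 57.7]
eef_rot: [-3.141, -0.0, 1.744]
force: [0.7, 0.4, 0.4]
opening: 85.3
grasp_force: 0.0
```

```bash
python3 s.py
```

```text
22.9167 [504.26 158.19  57.67] [-3.1415 -0.      1.7443] F [0.7  0.37 0.43] T [-0.024  0.    -0.001] 85.3 0.0 1.581 0.0010558131180005148
F tool [ 0.24  0.76 -0.43]
```

Request:
step_arm([
  {"x":0,"y":0,"z":-0.1,"spin":0,"hand":0},
  {"x":0,"y":0,"z":-0.25,"spin":0,"hand":0},
  {"x":0,"y":0,"z":-0.45,"spin":0,"hand":0},
  {"x":0,"y":0,"z":-0.65,"spin":0,"hand":0},
  {"x":0,"y":0,"z":-0.8,"spin":0,"hand":0},
  {"x":0,"y":0,"z":-0.95,"spin":0,"hand":0},
  {"x":0,"y":0,"z":-0.95,"spin":0,"hand":0},
  {"x":0,"y":0,"z":-0.95,"spin":0,"hand":0},
])

```text
t: 23.58
tool_pos: [505.5, 158.4, 201.6]
eef_rot: [3.138, -0.0, 1.744]
force: [-0.2, 0.6, -0.8]
opening: 85.4
grasp_force: 0.0
```

```bash
python3 s.py; python3 -c "
from h import *
im=read_camera('wrist');cv2.imwrite('pics/w7.png',im)"
```

```text
23.5833 [505.55 158.43 201.65] [ 3.1380e+00 -1.0000e-04  1.7444e+00] F [-0.25  0.63 -0.79] T [-0.036  0.014  0.026] 85.4 0.0 1.581 0.0002987297466461314
F tool [ 0.66 -0.14  0.79]
```

View pics/w7.png

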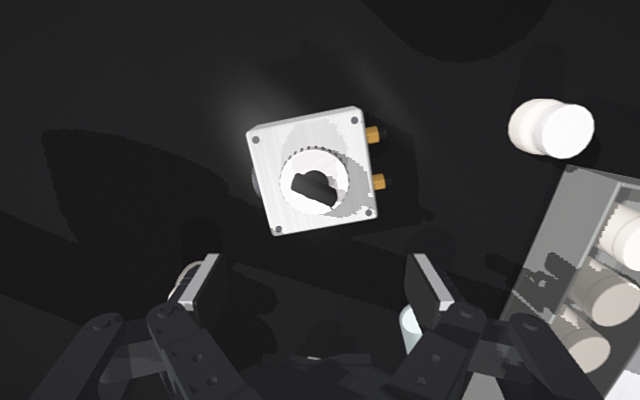

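Everything is released and clear. The knob bar lies from (292,180) to (335,203), about 1.1 rad from the tool's x axis, so it hasn't moved. I'll hand the job in.

```bash
python3 -c "
from plant import *
print(finish_job())"
```

```text
the job is handed in; nothing more can be done
None
```

I turned the knob and then the ring clockwise onto their seats, let go of both and handed the job in; no verdict came back. By feel I left the ring at about 0.15 N m above the drag and the knob at about 0.15–0.25 N m before release, including about 0.03 rad of extra turn I accidentally commanded while opening the fingers.

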